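# Load a candle carton into the scent-test lane

## Robot

A 7-joint arm with a two-finger parallel gripper is mounted at the origin on the work surface. World frame = base frame: x ahead of the robot, y to its left, z up, the work surface at z = 0. Lengths are in m, angles in rad, forces in N, time in s.
With the tool pointing down it reaches from about 0.35 to 0.775 m from the base axis. Payload 3.1 kg.
Tool frame: the origin (TCP) lies between the finger pads; the fingertips stand 22 mm ahead of it and the grasp point (between the pads) lies 3 mm ahead of it; z points along the fingers, y is the line along which they close (so a half turn about z gives the same grasp; the last joint's range is limited). The gripper opens to 85 mm and grips with 20 to 120 N. Pads are 22 mm wide; open, the fingers measure 114 mm over their backs; the gripper's body (76 mm by 85 mm) begins 54 mm behind the grasp point. The pads swing forward as they close: fully open they stand 13 mm farther back than shut.
Start: joints at [1.293, 0.311, 0.014, 1.512, -0.004, 1.319, -0.027], TCP at [0.129, -0.535, 0.253] pointing down, gripper open.
Joint ranges: [-2.7, 2.7], [-0.3, 1.91], [-1.27, 1.3], [0.12, 2.57], [-1.44, 4.58], [0.2, 2.03], [-3.05, 3.05]. Speed limits (rad/s): [2.79, 2.79, 3.14, 3.14, 3.14, 3.14, 3.14].

## Interface

Orientations are given as [roll, pitch, yaw] about the fixed x, y, z axes, in that order (R = Rz(yaw) Ry(pitch) Rx(roll)).
In Python, from station import bot, grab_frame gives the robot as it stands.
- The arm moves only by the tool drive_tool, never from a script. Its argument "moves" is a list of rows, each an object with "grip": the closure, from 0 (fully open) to 1 (shut); "xyz": the shift along the tool's x, y, z scaled (see below), a list of three; "dr": the turn, a rotation vector about the tool's x, y, z scaled (see below), a list of three. In form: [{"grip": grip, "xyz": [x, y, z], "dr": [rx, ry, rz]}, ...]. A call has 1 to 10 rows; each row is the pose to reach, as a shift and turn from the pose commanded when the call began, along the tool's axes at that moment, turning the shorter way round; what a row does not reach only later rows make up. The controller multiplies each number of a shift by 300 mm and each number of a turn by 360 degrees. A row lasts 1/12 s, in which the tool goes at most 41.7 mm and 7.16 degrees, less where a joint would pass 70% of its speed; a pose out of reach is approached as far as the arm can. A call with a number of a shift or a turn outside -1 to 1 is refused whole. A call with a gripper value outside its range is refused whole. The fingers move at their own pace and stop on an object; "newtons" is the grip in N (left out, the last holds). Time passes only in rows, so rows that repeat a pose let the fingers close. It gives the time, the measured TCP pose, the force, the opening and the grip force at its end, in the units of the state.
- bot.state(): the state, without advancing time (a new reading comes with each control period).
- grab_frame(name): name is "side" or "top" or "wrist"; returns a dict with "color" (384x512x3 uint8, red, green, blue), "z_map" (384x512 float32, m along the optical axis (not along the pixel's ray), 0 where there is no reading), "intrinsics" (3x3 intrinsics, pixels), "rvec" (rotation vector, rad) and "tvec" (3), from world to camera coordinates, as OpenCV has them; the wrist camera has in their place "T_tool_cam" (4x4, takes a point from camera to tool coordinates, whose origin is the TCP and whose axes are the flange's). Camera axes: x right, y down, z forward; pixel columns grow to the right and rows downward; lengths in m; the calibration is good to about 2 mm. A picture is of the moment at which its call begins: read the wrist's pose just before it.
- bot.close_job(): hands the job in; it is judged then, once.
The state is a dict: "t": time; "joint_pos": joint angles; "dq": joint speeds; "joint_efforts": joint torques, N m; "position": TCP position; "tool_rot": TCP orientation; "wrist_force": force on the tool from outside, world axes, zero at the start; "wrist_torque": the same for the moment, N m; "grip_width": finger opening in m; "grip_force": force on a finger pad.
Only numpy, scipy, OpenCV 4.12 (cv2) and the standard library are available. Lean on these libraries where they do the work, as an engineer would, in place of code of your own. Each camera call takes 0.05 s, during which the arm holds its last target. There are 200 camera calls.

## Task

Push the cardboard carton along the white loading lane, between its two guide rails, until it sits fully home and square against the steel stop in front of the fan. The rails are touch-sensing and a bump voids the test, so line the carton up first and let neither the carton nor the robot touch either rail. Only push: keep the carton flat on the lane without lifting or tipping it, leave the jar, the bottle and the tin where they stand, and finish clear of everything.

Things in the scene. Friction and masses are not known exactly. Their poses are not given: they have to be found in the camera images.
- carton: closed cardboard carton with a paper band round its middle, 110 long (its x) x 80 wide (its y) x 60 mm high, 0.2 to 0.42 kg, loose; origin at the centre of its underside. It starts on the wide apron before the rails, its +x roughly towards the stop, up to 25 mm off the lane's centre line and up to 0.25 rad askew. It slides with ordinary cardboard friction and stays where it is left
- lane: white painted plate fixed to the bench, 8 mm thick: its top, the lane floor, is 8 mm above this origin. Origin on the bench top, on the lane's centre line. +x runs along the lane to the stop, z is up. The wide apron without rails (240 mm wide) spans x = -250 to 0 mm; the lane with the rails spans x = 0 to 200 mm (plate 124 mm wide to x = 260). The rails leave 98 mm between them (y = -49 to +49 mm), 9 mm to spare on each side of a centred, square carton
- rail_left: dark steel guide rail, 200 long x 8 thick x 18 mm high, on the lane floor on the lane's +y side; origin at the middle of its underside, at lane x = 100, y = +53, z = 8 mm; its top is 26 mm above the bench. Must not be touched
- rail_right: the same rail on the lane's -y side, origin at lane x = 100, y = -53, z = 8 mm. Must not be touched
- stop: fixed rigid steel cross bar at the lane's end, 12 along the lane x 114 across x 34 mm high; origin at the centre of its underside, at lane x = 206, z = 8 mm; its face towards the apron is at lane x = 200 mm, so the carton is home with its origin at lane x = 145 mm. A black fan, 30 x 85 x 85 mm, is fixed 19 mm behind it
- candle_jar: glass candle jar with metal lid, 62 mm diameter, 75 mm high, loose, standing on the bench beside the lane; origin at the centre of its underside. Leave alone
- oil_bottle: small amber glass bottle with black cap, 40 mm diameter, 80 mm high, loose, standing on the bench beside the lane; origin at the centre of its underside. Leave alone
- candle_tin: plain steel candle tin, 64 mm diameter, 40 mm high, loose, standing on the bench beside the lane; origin at the centre of its underside. Leave alone
Things that resemble listed ones, but are neither listed nor needed, are in the scene too. What is shaped like the carton but red is not meant.

How it is judged:
By the outcome, as a careful person would: the job done as asked, in the order asked, and still so for the second after the job is handed in, with the robot touching nothing.
It also fails if it takes over 72 s, if anything falls off the work surface, if the arm or the gripper's body presses on something with over 40 N, if the wrist force passes 120 N, or if a joint passes its speed limit or range.

## Working session

There is one attempt and no reset: what is moved stays moved. The work goes in short steps, Python scripts to look and compute and a tool call to move; the robot and the scene stay as the last step left them, time stands still between calls to the robot, and variables do not carry over. Pictures are saved under pics/ and viewed, at most 10 in all, crops included, and the job is handed in when it is done.

Besides the shell and the picture viewer there is one more tool, called after "Request:" as name(argument=value, ...) on one line, values as JSON. drive_tool: Moves the arm, as the interface text tells. Its arguments: {"type":"object","properties":{"moves":{"type":"array"},"newtons":{"type":"number"}},"required":["moves"]}

```bash
mkdir -p pics; ls
python3 - <<'E'
from station import bot, grab_frame
import cv2,numpy as np
s=bot.state();print(s)
ims=[]
for n in("top","side"):
    f=grab_frame(n);np.savez(f"/tmp/{n}.npz",**f);cv2.imwrite(f"pics/{n}0.png",f["color"][:,:,::-1]);print(n,f["intrinsics"],f["rvec"],f["tvec"])
E
```

```text
pics
{'t': 0.0, 'joint_pos': array([ 1.29330596,  0.31175653,  0.01398657,  1.51305185, -0.00441068,
        1.31916248, -0.02722939]), 'dq': array([-0.0002533 ,  0.00060882,  0.0008754 ,  0.00054079, -0.00090922,
        0.00077702, -0.00076082]), 'joint_efforts': array([ 1.70482454e-04, -3.79912055e+01,  1.46275205e-01, -2.30592996e+01,
        1.23075003e-02,  1.37145040e-02,  1.63008372e-05]), 'position': array([ 0.12835155, -0.53413187,  0.25220614]), 'tool_rot': array([-3.13924683e+00,  8.46972963e-05,  2.35840372e-01]), 'wrist_force': array([0.09782353, 0.44965787, 0.08508507]), 'wrist_torque': array([ 0.03240789, -0.05023433,  0.02261173]), 'grip_force': 0.0, 'grip_width': 0.08535230402030074}
top [[360.32443728   0.         256.78367649]
 [  0.         360.32443728 188.12683284]
 [  0.           0.           1.        ]] [ 2.2148083  -2.20445346  0.1131007 ] [-0.07728074  0.60986957  0.71991275]
side [[351.58585692   0.         252.81315264]
 [  0.         351.58585692 190.41796508]
 [  0.           0.           1.        ]] [ 0.32755742 -2.84341011  1.07669253] [0.60948566 0.15819657 0.64006893]
```

View pics/top0.png

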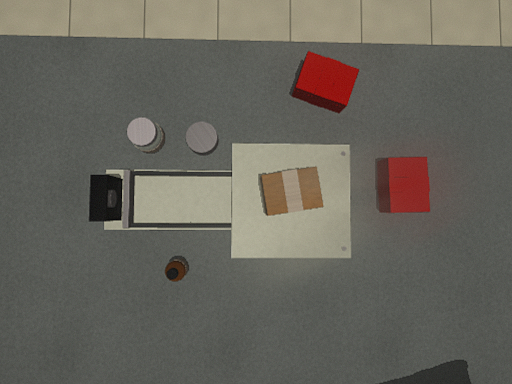

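View pics/side0.png

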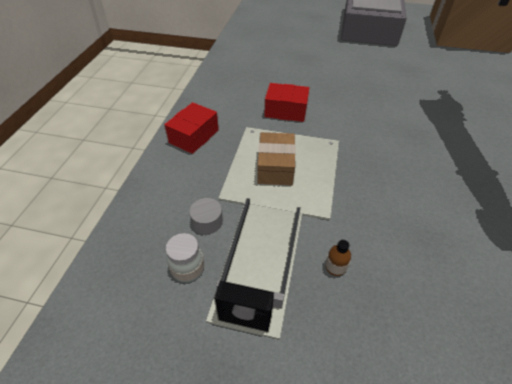

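Top view: the carton is at about (292,191) on the apron, and the lane runs left to the stop at (126,200). The red decoys are at (408,184) and (325,82). The tin is at (202,137), the jar at (143,132) and the bottle at (176,268). The side view agrees.

```bash
cat > h.py <<'E'
import numpy as np,cv2
from station import bot,grab_frame
def ray(f,uv,z):
    R=cv2.Rodrigues(f["rvec"])[0];t=f["tvec"].reshape(3)
    uv=np.asarray(uv,float).reshape(-1,2)
    d=np.c_[uv,np.ones(len(uv))]@np.linalg.inv(f["intrinsics"]).T@R
    c=-R.T@t
    return (c+d*((z-c[2])/d[:,2])[:,None])[:,:2]
def biggest(m):
    cs=cv2.findContours(m.astype(np.uint8),cv2.RETR_EXTERNAL,cv2.CHAIN_APPROX_NONE)[0]
    return max(cs,key=cv2.contourArea)
def hsv(f): return cv2.cvtColor(f["color"],cv2.COLOR_RGB2HSV)
def zworld(f):
    R=cv2.Rodrigues(f["rvec"])[0];t=f["tvec"].reshape(3);h,w=f["z_map"].shape
    u,v=np.meshgrid(np.arange(w),np.arange(h));d=np.stack([u,v,np.ones_like(u)],-1)@np.linalg.inv(f["intrinsics"]).T
    return (d*f["z_map"][...,None]-t)@R
E
python3 - <<'E'
from h import *
f=dict(np.load("/tmp/top.npz"));P=zworld(f);H=hsv(f)
for n,uv in dict(apron=(245,240),apr2=(340,160),floor=(180,200),carton=(290,190),rail=(180,174),stop=(126,190),red1=(408,184),jar=(142,130),tin=(202,137),bottle=(174,271),bench=(300,300)).items():
    print(n,P[uv[1],uv[0]].round(4),H[uv[1],uv[0]])
# apron quad by white mask
m=(H[...,1]<50)&(H[...,2]>140);m[:,:236]=0;m[:,360:]=0
m[150:225,250:335]=1
c=biggest(m);x,y,w,h=cv2.boundingRect(c);print(x,y,w,h)
r=cv2.minAreaRect(ray(f,c,.008).astype(np.float32)*1000);print("apron",r)
# carton top from height
m=(abs(P[...,2]-.068)<.012)
m[:, :240]=0;m[:,350:]=0;m[:150]=0;m[240:]=0
c=biggest(m);W=ray(f,c,.068).astype(np.float32)*1000
print("carton",cv2.minAreaRect(W),P[m][:,2].mean())
E
```

```text
apron [ 0.5033 -0.0509  0.0074] [ 26  36 175]
apr2 [ 0.6717 -0.2512  0.008 ] [ 27  38 154]
floor [0.5855 0.0842 0.0057] [ 29  33 170]
carton [ 0.6041 -0.1367  0.0672] [ 17  57 161]
rail [0.6375 0.0814 0.0272] [ 8 20 50]
stop [0.6037 0.184  0.0406] [ 21  21 119]
red1 [ 0.6179 -0.3732  0.0582] [  1 193 140]
jar [0.7159 0.1459 0.0753] [  3  17 152]
tin [0.7112 0.0367 0.039 ] [  4  16 126]
bottle [0.452  0.0809 0.0771] [ 0 22 35]
bench [ 0.3783 -0.1664 -0.0019] [36 14 92]
236 144 115 114
apron ((586.8397827148438, -150.66741943359375), (239.8039093017578, 236.9626922607422), 89.91703796386719)
carton ((602.462646484375, -139.52423095703125), (80.62678527832031, 110.07058715820312), 9.607102394104004) 0.06726260385475398
```

```bash
cat >> h.py <<'E'
def linefit(p):
    vx,vy,x,y=cv2.fitLine(p.astype(np.float32),cv2.DIST_HUBER,0,.01,.01).ravel();return np.array([x,y]),np.array([vx,vy])
def carton(f,lane=None):
    P=zworld(f);m=(abs(P[...,2]-.068)<.01)&(hsv(f)[...,1]<150)&(hsv(f)[...,2]>70)
    m&=(abs(P[...,0]-.587)<.1)&(P[...,1]>-.28)&(P[...,1]<.2)
    W=ray(f,biggest(m),.068).astype(np.float32)*1000
    c,s,a=cv2.minAreaRect(W)
    if s[0]<s[1]: a+=90
    return np.array(c),np.array(s),a%180
E
python3 - <<'E'
from h import *
f=dict(np.load("/tmp/top.npz"));H=hsv(f)
m=(H[...,1]<60)&(H[...,2]>120);m[:,:90]=0
m[150:225,250:335]=1
c=biggest(m);W=ray(f,c,.008)*1000
def show(n,s):
    p,d=linefit(W[s]);a=np.degrees(np.arctan2(d[1],d[0]))%180;print(n,s.sum(),p.round(2),round(a,2))
x,y=W.T
ins=(y>-255)&(y<-45)
show("+x edge",ins&(x>690));show("-x edge",ins&(x<480));show("-y edge",(y<-260)&(x>490)&(x<690))
show("apron front",(y>-40)&(y<-20)&((x>660)|(x<510)))
# inner lane floor: white in lane strip
m2=(H[...,1]<60)&(H[...,2]>120);m2[:,:136]=0;m2[:,228:]=0;m2[:150]=0;m2[250:]=0
W=ray(f,biggest(m2[:, :]&(np.arange(384)[:,None]>176)&(np.arange(384)[:,None]<223)),.008)*1000
x,y=W.T;mid=(y>-10)&(y<130)
show("in +x",mid&(x>586));show("in -x",mid&(x<586))
P=zworld(f)
# rail tops
r=(H[...,2]<90)&(P[...,2]>.015)&(P[...,2]<.035);r[:,:136]=0;r[:,225:]=0
for n,a,b in(("rail+x",168,182),("rail-x",218,235)):
    mm=r.copy();mm[:a]=0;mm[b:]=0;v,u=np.nonzero(mm);W=ray(f,np.c_[u,v],.026)*1000;p,d=linefit(W);print(n,len(W),p,np.degrees(np.arctan2(d[1],d[0]))%180,np.ptp(W[:,0]))
print(carton(f))
s=bot.state();print(s["position"],s["tool_rot"])
E
```

```text
+x edge 99 [ 705.51 -153.44] 89.7
-x edge 100 [ 468.43 -136.16] 89.9
-y edge 95 [ 595.49 -270.59] 179.99
apron front 60 [574.32 -22.51] 179.71
in +x 68 [633.27  69.72] 90.41
in -x 69 [540.26  44.3 ] 90.12
rail+x 363 [638.8247    82.111465] 89.84439 8.196351753746058
rail-x 310 [534.4681  80.0257] 90.24764 6.230918631864256
(array([ 602.51593018, -139.83601379]), array([ 80.62728882, 109.43754578]), 99.6042890548706)
[ 0.12836406 -0.53420542  0.25233645] [-3.13949780e+00  8.20665372e-05  2.35859191e-01]
```

```bash
cat >> h.py <<'E'
from scipy.spatial.transform import Rotation as Ro
def move(xyz,yaw,rpy=None):
    s=bot.state();R=Ro.from_euler("xyz",s["tool_rot"]);T=Ro.from_euler("xyz",[np.pi,0,yaw])
    d=R.inv().apply(np.array(xyz)-s["position"]);r=(R.inv()*T).as_rotvec(degrees=True)
    print("t",round(s["t"],2),"pos",s["position"].round(4),"rpy",s["tool_rot"].round(4),"w",round(s["grip_width"],4),"F",s["wrist_force"].round(1))
    print("shift",(d/.3).round(4),"turn",(r/360).round(4),"rows",np.linalg.norm(d)/.0417,np.linalg.norm(r)/7.16)
E
python3 -c "
from h import *
move([.685,-.14,.25],0)"
```

```text
t 0.1 pos [ 0.1284 -0.5342  0.2523] rpy [-3.1395e+00  1.0000e-04  2.3590e-01] w 0.0849 F [ 0.9 -0.7 -0.6]
shift [ 2.1111 -0.844   0.0094] turn [-0.0003  0.0001  0.0375] rows 16.357077470896023 1.8874668516364101
```

Request:
drive_tool(moves=[{"grip": 0.47,"xyz": [0.95,-0.38,0],"dr": [0,0,0]},{"grip": 0.47,"xyz": [0.95,-0.38,0],"dr": [0,0,0]},{"grip": 0.47,"xyz": [0.95,-0.38,0],"dr": [0,0,0]},{"grip": 0.47,"xyz": [0.95,-0.38,0],"dr": [0,0,0]},{"grip": 0.47,"xyz": [0.95,-0.38,0],"dr": [0,0,0]},{"grip": 0.47,"xyz": [0.95,-0.38,0],"dr": [0,0,0]},{"grip": 0.47,"xyz": [0.95,-0.38,0],"dr": [0,0,0]},{"grip": 0.47,"xyz": [0.95,-0.38,0],"dr": [0,0,0]},{"grip": 0.47,"xyz": [0.95,-0.38,0],"dr": [0,0,0]},{"grip": 0.47,"xyz": [0.95,-0.38,0],"dr": [0,0,0]}])

```text
t: 0.93
position: [0.3794, -0.3564, 0.2528]
tool_rot: [-3.141, 0.001, 0.239]
wrist_force: [-0.7, -0.5, 0.2]
grip_width: 0.045
grip_force: 0.0
```

Request:
drive_tool(moves=[{"grip": 0.47,"xyz": [0.95,-0.38,0],"dr": [0,0,0.0375]},{"grip": 0.47,"xyz": [0.95,-0.38,0],"dr": [0,0,0.0375]},{"grip": 0.47,"xyz": [0.95,-0.38,0],"dr": [0,0,0.0375]},{"grip": 0.47,"xyz": [0.95,-0.38,0],"dr": [0,0,0.0375]},{"grip": 0.47,"xyz": [0.95,-0.38,0],"dr": [0,0,0.0375]},{"grip": 0.47,"xyz": [0.95,-0.38,0],"dr": [0,0,0.0375]},{"grip": 0.47,"xyz": [0.95,-0.38,0],"dr": [0,0,0.0375]},{"grip": 0.47,"xyz": [0.95,-0.38,0],"dr": [0,0,0.0375]},{"grip": 0.47,"xyz": [0.95,-0.38,0],"dr": [0,0,0.0375]},{"grip": 0.47,"xyz": [0.95,-0.38,0],"dr": [0,0,0.0375]}])

```text
t: 1.77
position: [0.6292, -0.1808, 0.252]
tool_rot: [3.141, 0.002, 0.0]
wrist_force: [-0.2, -1.1, 0.5]
grip_width: 0.0451
grip_force: 0.0
```

```bash
python3 -c "
from h import *
move([.69,-.14,.11],0)"
```

```text
t 1.77 pos [ 0.6292 -0.1808  0.252 ] rpy [3.1408e+00 2.5000e-03 1.0000e-04] w 0.0451 F [-0.2 -1.1  0.5]
shift [ 0.2039 -0.1365  0.4727] turn [0.0001 0.0004 0.    ] rows 3.831350584977885 0.021059658198618852
```

Request:
drive_tool(moves=[{"grip": 0.47,"xyz": [0.204,-0.137,0],"dr": [0,0,0]},{"grip": 0.47,"xyz": [0.204,-0.137,0],"dr": [0,0,0]},{"grip": 0.47,"xyz": [0.204,-0.137,0.2],"dr": [0,0,0]},{"grip": 0.47,"xyz": [0.204,-0.137,0.4],"dr": [0,0,0]},{"grip": 0.47,"xyz": [0.204,-0.137,0.473],"dr": [0,0,0]},{"grip": 0.47,"xyz": [0.204,-0.137,0.473],"dr": [0,0,0]},{"grip": 0.47,"xyz": [0.204,-0.137,0.473],"dr": [0,0,0]}])

```text
t: 2.35
position: [0.6842, -0.1433, 0.1042]
tool_rot: [3.14, 0.015, -0.005]
wrist_force: [-1.8, -0.6, -0.6]
grip_width: 0.0449
grip_force: 0.0
```

Run:
```python
from h import *
move([.685,-.14,.060],0)
f=grab_frame("side");g=grab_frame("top")
np.savez("/tmp/s1.npz",**f)
cv2.imwrite("pics/s1.png",np.hstack([cv2.resize(f["color"][20:220,140:400],(400,308)),cv2.resize(g["color"][80:280,200:460],(400,308))])[:,:,::-1])
```

```text
t 2.35 pos [ 0.6842 -0.1433  0.1042] rpy [ 3.1399  0.015  -0.0047] w 0.0449 F [-1.8 -0.6 -0.6]
shift [ 0.0048 -0.0114  0.1472] turn [ 0.0003  0.0024 -0.0008] rows 1.0623841204312587 0.12681958678425312
```

View pics/s1.png

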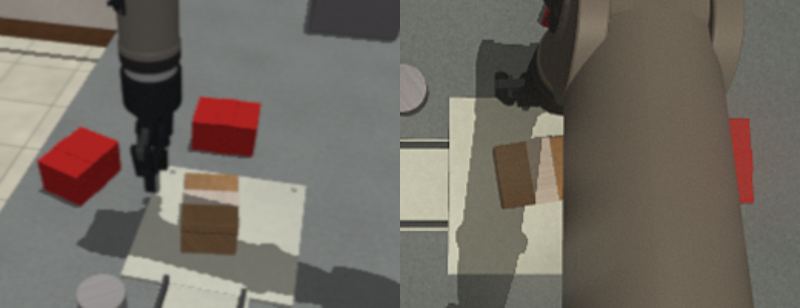

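Side view: the gripper hangs beside the carton on its +x side, clear of it, with the front fingertip at full-frame (237,143). In the top view the arm hides the carton's rear half.

Run:
```python
from h import *
f=dict(np.load("/tmp/s1.npz"))
for z in(.06,.07,.075,.08,.085,.09,.1):print(z,ray(f,[[237.5,143.5]],z))
print(carton(f))
move([.685,-.142,.060],0)
```

```text
0.06 [[ 0.69576536 -0.14630228]]
0.07 [[ 0.69246599 -0.1352183 ]]
0.075 [[ 0.6908163  -0.12967632]]
0.08 [[ 0.68916662 -0.12413433]]
0.085 [[ 0.68751693 -0.11859235]]
0.09 [[ 0.68586725 -0.11305036]]
0.1 [[ 0.68256788 -0.10196639]]
(array([ 605.96807861, -135.43235779]), array([ 79.40834045, 121.1460495 ]), 98.75601577758789)
t 2.45 pos [ 0.6895 -0.1425  0.1116] rpy [ 3.1392e+00  1.3000e-03 -3.9000e-03] w 0.0452 F [ 1.3 -0.4  0.8]
shift [-0.0146 -0.002   0.1719] turn [ 0.0004  0.0002 -0.0006] rows 1.2411122371241639 0.03768091093308244
```

Request:
drive_tool(moves=[{"grip": 0.47,"xyz": [-0.015,-0.002,0.06],"dr": [0,0,0]},{"grip": 0.47,"xyz": [-0.015,-0.002,0.12],"dr": [0,0,0]},{"grip": 0.47,"xyz": [-0.015,-0.002,0.188],"dr": [0,0,-0.0006]},{"grip": 0.47,"xyz": [-0.015,-0.002,0.188],"dr": [0,0,-0.0006]},{"grip": 0.47,"xyz": [-0.015,-0.002,0.188],"dr": [0,0,-0.0006]}])

```text
t: 2.87
position: [0.6867, -0.1397, 0.0569]
tool_rot: [3.14, -0.002, 0.002]
wrist_force: [0.3, -0.2, 0.7]
grip_width: 0.0448
grip_force: 0.0
```

Request:
drive_tool(moves=[{"grip": 0.47,"xyz": [-0.014,0,0],"dr": [0,0,0]},{"grip": 0.47,"xyz": [-0.028,0,0],"dr": [0,0,0]},{"grip": 0.47,"xyz": [-0.042,0,0],"dr": [0,0,0]},{"grip": 0.47,"xyz": [-0.056,0,0],"dr": [0,0,0]},{"grip": 0.47,"xyz": [-0.07,0,0],"dr": [0,0,0]},{"grip": 0.47,"xyz": [-0.084,0,0],"dr": [0,0,0]},{"grip": 0.47,"xyz": [-0.098,0,0],"dr": [0,0,0]},{"grip": 0.47,"xyz": [-0.112,0,0],"dr": [0,0,0]},{"grip": 0.47,"xyz": [-0.126,0,0],"dr": [0,0,0]},{"grip": 0.47,"xyz": [-0.126,0,0],"dr": [0,0,0]}])

```text
t: 3.7
position: [0.6475, -0.1386, 0.0551]
tool_rot: [3.141, 0.001, 0.004]
wrist_force: [0.1, -0.9, -0.0]
grip_width: 0.0452
grip_force: 0.0
```

Run:
```python
from h import *
move([.638,-.142,.055],0)
f=grab_frame("side");g=grab_frame("top")
print(carton(f));print(carton(g))
cv2.imwrite("pics/s2.png",np.hstack([cv2.resize(f["color"][70:220,180:375],(400,308)),cv2.resize(g["color"][80:280,200:460],(400,308))])[:,:,::-1])
```

```text
t 3.7 pos [ 0.6475 -0.1386  0.0551] rpy [3.1414e+00 8.0000e-04 3.7000e-03] w 0.0452 F [ 0.1 -0.9 -0. ]
shift [-0.0317  0.0113  0.0003] turn [0.     0.0001 0.0006] rows 0.24212025165846907 0.029995764868303906
(array([ 595.4197998 , -133.67634583]), array([ 80.84391785, 119.43377686]), 96.52665615081787)
(array([ 589.88653564, -114.32112122]), array([80.7119751 , 63.19128799]), 6.2691755294799805)
```

View pics/s2.png

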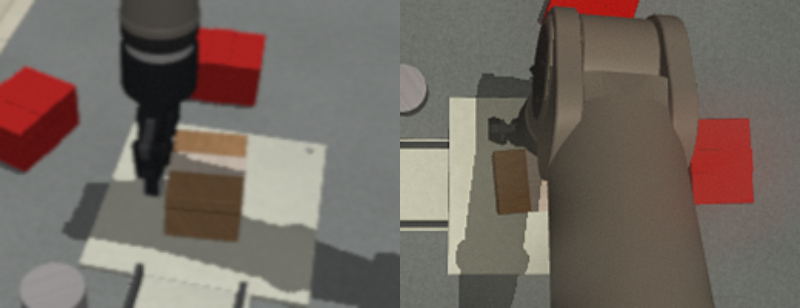

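The carton is turning towards square, from 9.6° to about 6.3°. I'll continue.

Request:
drive_tool(moves=[{"grip": 0.47,"xyz": [-0.012,0,0],"dr": [0,0,0.0006]},{"grip": 0.47,"xyz": [-0.022,0,0],"dr": [0,0,0.0006]},{"grip": 0.47,"xyz": [-0.033,0,0],"dr": [0,0,0.0006]},{"grip": 0.47,"xyz": [-0.033,0,0],"dr": [0,0,0.0006]},{"grip": 0.47,"xyz": [-0.033,0,0],"dr": [0,0,0.0006]},{"grip": 0.47,"xyz": [-0.033,0,0],"dr": [0,0,0.0006]}])

```text
t: 4.3
position: [0.6382, -0.1383, 0.0549]
tool_rot: [-3.141, 0.001, 0.0]
wrist_force: [-0.0, 0.6, 0.0]
grip_width: 0.0453
grip_force: 0.0
```

```bash
cat >> h.py <<'E'
def sides(f):
    "fit left/right long edges of visible carton top"
    P=zworld(f);H=hsv(f);m=(abs(P[...,2]-.068)<.01)&(H[...,1]<150)&(H[...,2]>60)
    m&=(abs(P[...,0]-.587)<.1)&(P[...,1]>-.28)&(P[...,1]<.2)
    c=biggest(m);W=ray(f,c,.068)*1000;x0,y0=W.min(0);x1,y1=W.max(0);print("bbox",x0,x1,y0,y1)
    k=(W[:,1]<y1-6)&(W[:,1]>y0+6);xm=(x0+x1)/2
    for n,s in(("+x",k&(W[:,0]>xm+25)),("-x",k&(W[:,0]<xm-25)),("front",(W[:,1]>y1-10)&(abs(W[:,0]-xm)<30))):
        p,d=linefit(W[s]);print(n,s.sum(),p.round(1),(np.degrees(np.arctan2(d[1],d[0]))%180).round(2))
E
python3 - <<'E'
from h import *
move([.636,-.139,.055],0)
g=grab_frame("top");sides(g);print(carton(g));print(carton(grab_frame("side")))
E
```

```text
t 4.3 pos [ 0.6382 -0.1383  0.0549] rpy [-3.1414e+00  6.0000e-04  2.0000e-04] w 0.0453 F [-0.   0.6  0. ]
shift [-0.0073  0.0025 -0.0004] turn [-0.      0.0001  0.    ] rows 0.05524198690172224 0.005486393891452037
bbox 542.4660364105063 621.3228881606445 -146.18150484623482 -78.63400627586634
+x 26 [ 619.1 -107.6] 77.08
-x 28 [ 544.4 -120.1] 90.13
front 32 [583.2 -81.2] 2.52
(array([ 582.77490234, -113.02986145]), array([79.99588013, 64.76397705]), 3.0961110591888428)
(array([ 588.70599365, -131.43464661]), array([ 83.51554871, 119.01569366]), 91.92876648902893)
```

Request:
drive_tool(moves=[{"grip": 0.47,"xyz": [0.06,0,0],"dr": [0,0,0]},{"grip": 0.47,"xyz": [0.13,0,0],"dr": [0,0,0]},{"grip": 0.47,"xyz": [0.15,0,-0.1],"dr": [0,0,0]},{"grip": 0.47,"xyz": [0.15,0,-0.23],"dr": [0,0,0]},{"grip": 0.47,"xyz": [0.15,0,-0.36],"dr": [0,0,0]},{"grip": 0.47,"xyz": [0.15,0,-0.45],"dr": [0,0,0]},{"grip": 0.47,"xyz": [0.15,0,-0.45],"dr": [0,0,0]}])

```text
t: 4.98
position: [0.6878, -0.1386, 0.1989]
tool_rot: [3.14, -0.015, 0.0]
wrist_force: [0.4, -0.9, 0.8]
grip_width: 0.0452
grip_force: 0.0
```

Run:
```python
from h import *
move([.55,-.37,.19],np.pi/2)
```

```text
t 4.98 pos [ 0.6878 -0.1386  0.1989] rpy [ 3.1395e+00 -1.5200e-02  1.0000e-04] w 0.0452 F [ 0.4 -0.9  0.8]
shift [-0.4599  0.7713  0.0243] turn [ 0.0022 -0.0016 -0.25  ] rows 6.462894072170397 12.569868545403324
```

Request:
drive_tool(moves=[{"grip": 0.47,"xyz": [-0.46,0.77,0],"dr": [0,0,-0.25]},{"grip": 0.47,"xyz": [-0.46,0.77,0],"dr": [0,0,-0.25]},{"grip": 0.47,"xyz": [-0.46,0.77,0],"dr": [0,0,-0.25]},{"grip": 0.47,"xyz": [-0.46,0.77,0],"dr": [0,0,-0.25]},{"grip": 0.47,"xyz": [-0.46,0.77,0],"dr": [0,0,-0.25]},{"grip": 0.47,"xyz": [-0.46,0.77,0],"dr": [0,0,-0.25]},{"grip": 0.47,"xyz": [-0.46,0.77,0],"dr": [0,0,-0.25]},{"grip": 0.47,"xyz": [-0.46,0.77,0],"dr": [0,0,-0.25]},{"grip": 0.47,"xyz": [-0.46,0.77,0],"dr": [0,0,-0.25]},{"grip": 0.47,"xyz": [-0.46,0.77,0],"dr": [0,0,-0.25]}])

```text
t: 5.82
position: [0.5448, -0.3702, 0.1896]
tool_rot: [-3.141, -0.0, 1.254]
wrist_force: [0.5, -0.9, 0.0]
grip_width: 0.0451
grip_force: 0.0
```

Run:
```python
from h import *
g=grab_frame("top");np.savez("/tmp/t3.npz",**g);print(carton(g));sides(g)
move([.55,-.37,.19],np.pi/2)
```

```text
(array([ 583.90356445, -134.84249878]), array([ 79.83496857, 109.87812805]), 92.1096682548523)
bbox 542.4660364105063 625.6700476608086 -190.70065804210668 -78.63400627586634
+x 51 [ 622.4 -125.8] 91.99
-x 51 [ 545.5 -143.4] 91.72
front 31 [582.8 -80.7] 0.16
t 5.87 pos [ 0.545  -0.3698  0.1895] rpy [-3.141e+00 -7.000e-04  1.259e+00] w 0.0454 F [-0.   0.4  0.3]
shift [ 0.0043  0.016  -0.0017] turn [-0.0001 -0.0001 -0.0496] rows 0.11966596068510896 2.494894192477711
```

Clean view: the carton centre is at (583.9, -134.8) mm, yawed 2.0°, and the lane axis is at x≈587. It needs a small corrective push from the -x side, which fixes both errors.

Run:
```python
from h import *
move([.505,-.136,.19],0)
```

```text
t 5.87 pos [ 0.545  -0.3698  0.1895] rpy [-3.141e+00 -7.000e-04  1.259e+00] w 0.0454 F [-0.   0.4  0.3]
shift [ 0.7007 -0.3661 -0.001 ] turn [-2.000e-04 -0.000e+00  2.004e-01] rows 5.687708730481959 10.074950834787852
```

Request:
drive_tool(moves=[{"grip": 0.47,"xyz": [0.7,-0.366,0],"dr": [0,0,0.2]},{"grip": 0.47,"xyz": [0.7,-0.366,0],"dr": [0,0,0.2]},{"grip": 0.47,"xyz": [0.7,-0.366,0],"dr": [0,0,0.2]},{"grip": 0.47,"xyz": [0.7,-0.366,0],"dr": [0,0,0.2]},{"grip": 0.47,"xyz": [0.7,-0.366,0],"dr": [0,0,0.2]},{"grip": 0.47,"xyz": [0.7,-0.366,0],"dr": [0,0,0.2]},{"grip": 0.47,"xyz": [0.7,-0.366,0],"dr": [0,0,0.2]},{"grip": 0.47,"xyz": [0.7,-0.366,0],"dr": [0,0,0.2]},{"grip": 0.47,"xyz": [0.7,-0.366,0],"dr": [0,0,0.2]},{"grip": 0.47,"xyz": [0.7,-0.366,0],"dr": [0,0,0.2]}])

```text
t: 6.7
position: [0.5074, -0.135, 0.19]
tool_rot: [3.141, -0.0, -0.008]
wrist_force: [0.7, 0.1, 0.2]
grip_width: 0.0451
grip_force: 0.0
```

Request:
drive_tool(moves=[{"grip": 0.47,"xyz": [0,0,0],"dr": [0,0,0.001]},{"grip": 0.47,"xyz": [0,0,0],"dr": [0,0,0.001]}])

```text
t: 6.87
position: [0.5074, -0.1353, 0.1899]
tool_rot: [3.141, 0.0, -0.004]
wrist_force: [-0.3, 1.1, 0.6]
grip_width: 0.045
grip_force: 0.0
```

Run:
```python
from h import *
move([.505,-.136,.055],0)
```

```text
t 6.87 pos [ 0.5074 -0.1353  0.1899] rpy [ 3.1415e+00  1.0000e-04 -4.4000e-03] w 0.045 F [-0.3  1.1  0.6]
shift [-0.008   0.0025  0.4498] turn [ 0.      0.     -0.0007] rows 3.2366997567667157 0.035384205534218116
```

Request:
drive_tool(moves=[{"grip": 0.47,"xyz": [-0.01,0,0.12],"dr": [0,0,-0.0007]},{"grip": 0.47,"xyz": [-0.01,0,0.24],"dr": [0,0,-0.0007]},{"grip": 0.47,"xyz": [-0.01,0,0.34],"dr": [0,0,-0.0007]},{"grip": 0.47,"xyz": [-0.01,0,0.42],"dr": [0,0,-0.0007]},{"grip": 0.47,"xyz": [-0.01,0,0.45],"dr": [0,0,-0.0007]},{"grip": 0.47,"xyz": [-0.01,0,0.45],"dr": [0,0,-0.0007]},{"grip": 0.47,"xyz": [-0.01,0,0.45],"dr": [0,0,-0.0007]}])

```text
t: 7.45
position: [0.505, -0.1355, 0.0555]
tool_rot: [-3.141, -0.001, -0.001]
wrist_force: [-0.7, -0.4, 0.5]
grip_width: 0.045
grip_force: 0.0
```

Run:
```python
from h import *
move([.5355,-.136,.055],0)
```

```text
t 7.45 pos [ 0.505  -0.1355  0.0555] rpy [-3.1414e+00 -7.0000e-04 -1.0000e-03] w 0.045 F [-0.7 -0.4  0.5]
shift [0.1015 0.0016 0.0017] turn [-0.     -0.0001 -0.0002] rows 0.730699657956005 0.009437414914742414
```

Push slowly, then back off, rise and look.

Request:
drive_tool(moves=[{"grip": 0.47,"xyz": [0.02,0,0],"dr": [0,0,0]},{"grip": 0.47,"xyz": [0.04,0,0],"dr": [0,0,0]},{"grip": 0.47,"xyz": [0.058,0,0],"dr": [0,0,0]},{"grip": 0.47,"xyz": [0.07,0,0],"dr": [0,0,0]},{"grip": 0.47,"xyz": [0.08,0,0],"dr": [0,0,0]},{"grip": 0.47,"xyz": [0.088,0,0],"dr": [0,0,0]},{"grip": 0.47,"xyz": [0.095,0,0],"dr": [0,0,0]},{"grip": 0.47,"xyz": [0.101,0,0],"dr": [0,0,0]},{"grip": 0.47,"xyz": [0.101,0,0],"dr": [0,0,0]},{"grip": 0.47,"xyz": [0.101,0,0],"dr": [0,0,0]}])

```text
t: 8.28
position: [0.5346, -0.1354, 0.0548]
tool_rot: [-3.141, 0.0, -0.002]
wrist_force: [0.1, -0.1, -0.4]
grip_width: 0.0452
grip_force: 0.2
```

Request:
drive_tool(moves=[{"grip": 0.47,"xyz": [-0.05,0,0],"dr": [0,0,0]},{"grip": 0.47,"xyz": [-0.1,0,0],"dr": [0,0,0]},{"grip": 0.47,"xyz": [-0.12,0,-0.1],"dr": [0,0,0]},{"grip": 0.47,"xyz": [-0.12,0,-0.23],"dr": [0,0,0]},{"grip": 0.47,"xyz": [-0.12,0,-0.36],"dr": [0,0,0]},{"grip": 0.47,"xyz": [-0.12,0,-0.45],"dr": [0,0,0]},{"grip": 0.47,"xyz": [-0.12,0,-0.45],"dr": [0,0,0]}])

```text
t: 8.87
position: [0.5033, -0.1363, 0.197]
tool_rot: [3.138, -0.014, -0.002]
wrist_force: [1.0, -0.3, 0.8]
grip_width: 0.0452
grip_force: 0.0
```

Run:
```python
from h import *
g=grab_frame("top");print(carton(g));sides(g)
move([.55,-.34,.19],np.pi/2)
```

```text
(array([ 585.49273682, -135.25439453]), array([ 80.09614563, 109.53255463]), 91.33924436569214)
bbox 544.3709215560954 625.6836893326499 -190.6734131173333 -80.55044756349331
+x 50 [ 624.8 -141.5] 92.0
-x 50 [ 546.4 -141.9] 90.13
front 31 [583.6 -80.7] 0.16
t 8.92 pos [ 0.5015 -0.1361  0.1939] rpy [ 3.1389e+00 -8.8000e-03 -1.9000e-03] w 0.0456 F [-0.3  0.2 -0.9]
shift [0.1629 0.6795 0.0163] turn [ 0.0014 -0.0008 -0.2503] rows 5.028137179096998 12.584943704200558
```

Run:
```python
from h import *
move([.587,-.235,.19],np.pi/2)
```

```text
t 8.92 pos [ 0.5015 -0.1361  0.1939] rpy [ 3.1389e+00 -8.8000e-03 -1.9000e-03] w 0.0456 F [-0.3  0.2 -0.9]
shift [0.2855 0.3292 0.0164] turn [ 0.0014 -0.0008 -0.2503] rows 3.1376183315696533 12.584943704200558
```

Request:
drive_tool(moves=[{"grip": 0.47,"xyz": [0.285,0.329,0],"dr": [0,0,-0.25]},{"grip": 0.47,"xyz": [0.285,0.329,0],"dr": [0,0,-0.25]},{"grip": 0.47,"xyz": [0.285,0.329,0],"dr": [0,0,-0.25]},{"grip": 0.47,"xyz": [0.285,0.329,0],"dr": [0,0,-0.25]},{"grip": 0.47,"xyz": [0.285,0.329,0],"dr": [0,0,-0.25]},{"grip": 0.47,"xyz": [0.285,0.329,0],"dr": [0,0,-0.25]},{"grip": 0.47,"xyz": [0.285,0.329,0],"dr": [0,0,-0.25]},{"grip": 0.47,"xyz": [0.285,0.329,0],"dr": [0,0,-0.25]},{"grip": 0.47,"xyz": [0.285,0.329,0],"dr": [0,0,-0.25]},{"grip": 0.47,"xyz": [0.285,0.329,0],"dr": [0,0,-0.25]}])

```text
t: 9.75
position: [0.5832, -0.2341, 0.1879]
tool_rot: [-3.138, -0.0, 1.255]
wrist_force: [0.6, -0.1, -0.9]
grip_width: 0.0455
grip_force: 0.0
```

Request:
drive_tool(moves=[{"grip": 0.47,"xyz": [0,0,0],"dr": [0,0,-0.05]},{"grip": 0.47,"xyz": [0,0,0],"dr": [0,0,-0.05]},{"grip": 0.47,"xyz": [0,0,0],"dr": [0,0,-0.05]},{"grip": 0.47,"xyz": [0,0,0],"dr": [0,0,-0.05]}])

```text
t: 10.08
position: [0.5832, -0.2342, 0.188]
tool_rot: [-3.139, -0.001, 1.564]
wrist_force: [0.4, -0.6, 0.0]
grip_width: 0.0453
grip_force: 0.0
```

Run:
```python
from h import *
g=grab_frame("top");print(carton(g))
move([.587,-.235,.056],np.pi/2)
```

```text
(array([ 585.49273682, -135.25439453]), array([ 80.09614563, 109.53255463]), 91.33924436569214)
t 10.13 pos [ 0.5833 -0.2342  0.1882] rpy [-3.1390e+00 -1.2000e-03  1.5611e+00] w 0.0456 F [-0.9  0.4 -0.2]
shift [-0.003   0.0135  0.4408] turn [-0.0004 -0.0002 -0.0015] rows 3.1726120412834087 0.08094815222746697
```

Request:
drive_tool(moves=[{"grip": 0.47,"xyz": [-0.003,0.012,0.12],"dr": [0,0,-0.0012]},{"grip": 0.47,"xyz": [-0.003,0.012,0.24],"dr": [0,0,-0.0012]},{"grip": 0.47,"xyz": [-0.003,0.012,0.34],"dr": [0,0,-0.0012]},{"grip": 0.47,"xyz": [-0.003,0.012,0.41],"dr": [0,0,-0.0012]},{"grip": 0.47,"xyz": [-0.003,0.012,0.44],"dr": [0,0,-0.0012]},{"grip": 0.47,"xyz": [-0.003,0.012,0.44],"dr": [0,0,-0.0012]},{"grip": 0.47,"xyz": [-0.003,0.012,0.44],"dr": [0,0,-0.0012]}])

```text
t: 10.72
position: [0.588, -0.2352, 0.0582]
tool_rot: [3.141, -0.0, 1.569]
wrist_force: [0.4, 1.1, -0.3]
grip_width: 0.0455
grip_force: 0.0
```

Run:
```python
from h import *
move([.587,-.170,.056],np.pi/2)
```

```text
t 10.72 pos [ 0.588  -0.2352  0.0582] rpy [ 3.1413e+00 -1.0000e-04  1.5694e+00] w 0.0455 F [ 0.4  1.1 -0.3]
shift [ 0.2173 -0.0036  0.0074] turn [ 0.     -0.     -0.0002] rows 1.5644093411157902 0.011391649352791185
```

Request:
drive_tool(moves=[{"grip": 0.47,"xyz": [0.025,-0.001,0.002],"dr": [0,0,0]},{"grip": 0.47,"xyz": [0.05,-0.002,0.004],"dr": [0,0,0]},{"grip": 0.47,"xyz": [0.075,-0.003,0.006],"dr": [0,0,0]},{"grip": 0.47,"xyz": [0.095,-0.003,0.006],"dr": [0,0,0]},{"grip": 0.47,"xyz": [0.115,-0.003,0.006],"dr": [0,0,0]},{"grip": 0.47,"xyz": [0.135,-0.003,0.006],"dr": [0,0,0]},{"grip": 0.47,"xyz": [0.155,-0.003,0.006],"dr": [0,0,0]},{"grip": 0.47,"xyz": [0.175,-0.003,0.006],"dr": [0,0,0]},{"grip": 0.47,"xyz": [0.195,-0.003,0.006],"dr": [0,0,0]},{"grip": 0.47,"xyz": [0.195,-0.003,0.006],"dr": [0,0,0]}])

```text
t: 11.55
position: [0.5871, -0.1743, 0.0563]
tool_rot: [3.141, -0.002, 1.572]
wrist_force: [0.5, 0.3, -0.3]
grip_width: 0.0456
grip_force: 0.0
```

Run:
```python
from h import *
g=grab_frame("top");f=grab_frame("side");print(carton(g));sides(g)
move([.587,-.120,.056],np.pi/2)
cv2.imwrite("pics/s4.png",np.hstack([cv2.resize(f["color"][70:320,170:370],(384,480)),cv2.resize(g["color"][110:290,100:256],(416,480))])[:,:,::-1])
```

```text
(array([ 585.84466553, -105.91688538]), array([ 79.0404129 , 108.29203796]), 90.13572777807713)
bbox 546.2050821161895 625.4929904837 -159.96913618268945 -51.683147946715806
+x 49 [ 625.1 -109.2] 90.4
-x 51 [ 546.3 -105.5] 90.13
front 31 [590.  -51.9] 0.3
t 11.65 pos [ 0.5867 -0.1755  0.0559] rpy [-3.1410e+00 -1.3000e-03  1.5713e+00] w 0.0452 F [ 0.6 -0.2 -0.1]
shift [0.1849 0.0011 0.    ] turn [-0.0001 -0.0002  0.0001] rows 1.3299923856912093 0.011816583649412106
```

View pics/s4.png

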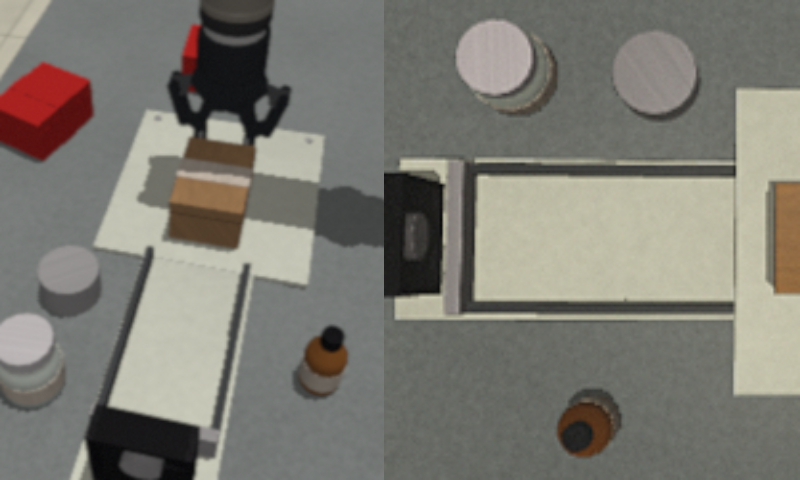

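The carton is square (90.2°) and about 1 mm off the centre line. The fingers are above rail height, and the jar, tin and bottle are clear of the path.

Request:
drive_tool(moves=[{"grip": 0.47,"xyz": [0.02,0,0],"dr": [0,0,0]},{"grip": 0.47,"xyz": [0.04,0,0],"dr": [0,0,0]},{"grip": 0.47,"xyz": [0.06,0,0],"dr": [0,0,0]},{"grip": 0.47,"xyz": [0.08,0,0],"dr": [0,0,0]},{"grip": 0.47,"xyz": [0.1,0,0],"dr": [0,0,0]},{"grip": 0.47,"xyz": [0.12,0,0],"dr": [0,0,0]},{"grip": 0.47,"xyz": [0.14,0,0],"dr": [0,0,0]},{"grip": 0.47,"xyz": [0.16,0,0],"dr": [0,0,0]},{"grip": 0.47,"xyz": [0.18,0,0],"dr": [0,0,0]},{"grip": 0.47,"xyz": [0.2,0,0],"dr": [0,0,0]}])

```text
t: 12.48
position: [0.5869, -0.1161, 0.0562]
tool_rot: [-3.142, 0.0, 1.57]
wrist_force: [-0.0, -0.7, -1.3]
grip_width: 0.0456
grip_force: 0.4
```

Run:
```python
from h import *
g=grab_frame("top");print(carton(g));sides(g)
move([.587,-.050,.056],np.pi/2)
```

```text
(array([586.36279297, -45.17118835]), array([ 80.51142883, 101.35356903]), 90.40689879655838)
bbox 546.1783841038313 626.7474738881035 -96.08721640446663 5.776539893702588
+x 65 [623.6 -42.7] 91.76
-x 47 [548.  -27.2] 90.14
front 31 [583.2   5.4] 0.59
t 12.53 pos [ 0.5869 -0.1139  0.0563] rpy [ 3.1415e+00 -1.7000e-03  1.5723e+00] w 0.0454 F [ 0.5  1.2 -0.3]
shift [0.2131 0.0005 0.0014] turn [ 0.     -0.0003  0.0002] rows 1.5331392677706688 0.018220516150008435
```

Request:
drive_tool(moves=[{"grip": 0.47,"xyz": [0.02,0,0],"dr": [0,0,0]},{"grip": 0.47,"xyz": [0.04,0,0],"dr": [0,0,0]},{"grip": 0.47,"xyz": [0.06,0,0],"dr": [0,0,0]},{"grip": 0.47,"xyz": [0.08,0,0],"dr": [0,0,0]},{"grip": 0.47,"xyz": [0.1,0,0],"dr": [0,0,0]},{"grip": 0.47,"xyz": [0.12,0,0],"dr": [0,0,0]},{"grip": 0.47,"xyz": [0.14,0,0],"dr": [0,0,0]},{"grip": 0.47,"xyz": [0.16,0,0],"dr": [0,0,0]},{"grip": 0.47,"xyz": [0.18,0,0],"dr": [0,0,0]},{"grip": 0.47,"xyz": [0.2,0,0],"dr": [0,0,0]}])

```text
t: 13.37
position: [0.587, -0.0563, 0.0563]
tool_rot: [3.141, 0.0, 1.57]
wrist_force: [-0.8, -2.1, 0.7]
grip_width: 0.0451
grip_force: 0.9
```

Run:
```python
from h import *
g=grab_frame("top");print(carton(g));sides(g)
move([.587,.04,.056],np.pi/2)
cv2.imwrite("pics/s5.png",cv2.resize(g["color"][110:290,60:320],(780,540))[:,:,::-1])
```

```text
(array([586.89703369,  40.19015121]), array([78.03900146, 51.27186966]), 0.14044058322906494)
bbox 547.820358327968 625.8656327923887 14.458649332125214 65.78606345054608Traceback (most recent call last):
  File "<stdin>", line 2, in <module>
  File "h.py", line 39, in sides
    p,d=linefit(W[s]);print(n,s.sum(),p.round(1),(np.degrees(np.arctan2(d[1],d[0]))%180).round(2))
        ~~~~~~~^^^^^^
  File "h.py", line 18, in linefit
    vx,vy,x,y=cv2.fitLine(p.astype(np.float32),cv2.DIST_HUBER,0,.01,.01).ravel();return np.array([x,y]),np.array([vx,vy])
              ~~~~~~~~~~~^^^^^^^^^^^^^^^^^^^^^^^^^^^^^^^^^^^^^^^^^^^^^^^
cv2.error: OpenCV(4.12.0) /io/opencv/modules/imgproc/src/linefit.cpp:50: error: (-215:Assertion failed) count > 0 in function 'fitLine2D_wods'
```

Request:
drive_tool(moves=[{"grip": 0.47,"xyz": [0.02,0,0],"dr": [0,0,0]},{"grip": 0.47,"xyz": [0.04,0,0],"dr": [0,0,0]},{"grip": 0.47,"xyz": [0.06,0,0],"dr": [0,0,0]},{"grip": 0.47,"xyz": [0.08,0,0],"dr": [0,0,0]},{"grip": 0.47,"xyz": [0.1,0,0],"dr": [0,0,0]},{"grip": 0.47,"xyz": [0.12,0,0],"dr": [0,0,0]},{"grip": 0.47,"xyz": [0.14,0,0],"dr": [0,0,0]},{"grip": 0.47,"xyz": [0.16,0,0],"dr": [0,0,0]},{"grip": 0.47,"xyz": [0.18,0,0],"dr": [0,0,0]},{"grip": 0.47,"xyz": [0.2,0,0],"dr": [0,0,0]}])

```text
t: 14.25
position: [0.5869, 0.0039, 0.0561]
tool_rot: [-3.141, -0.0, 1.57]
wrist_force: [-0.6, -1.7, 0.5]
grip_width: 0.0454
grip_force: 0.7
```

Run:
```python
from h import *
g=grab_frame("top");print(carton(g))
move([.587,.052,.056],np.pi/2)
cv2.imwrite("pics/s5.png",cv2.resize(g["color"][110:290,60:320],(780,540))[:,:,::-1])
```

```text
(array([686.61035156, 147.26618958]), array([3.27378511e-05, 3.77452731e+00]), 90.61798006296158)
t 14.3 pos [0.5868 0.0062 0.0562] rpy [ 3.1416e+00 -2.1000e-03  1.5722e+00] w 0.0453 F [0.9 0.5 0.6]
shift [0.1528 0.0009 0.0011] turn [ 0.     -0.0003  0.0002] rows 1.0989857370465168 0.020269034307184096
```

View pics/s5.png

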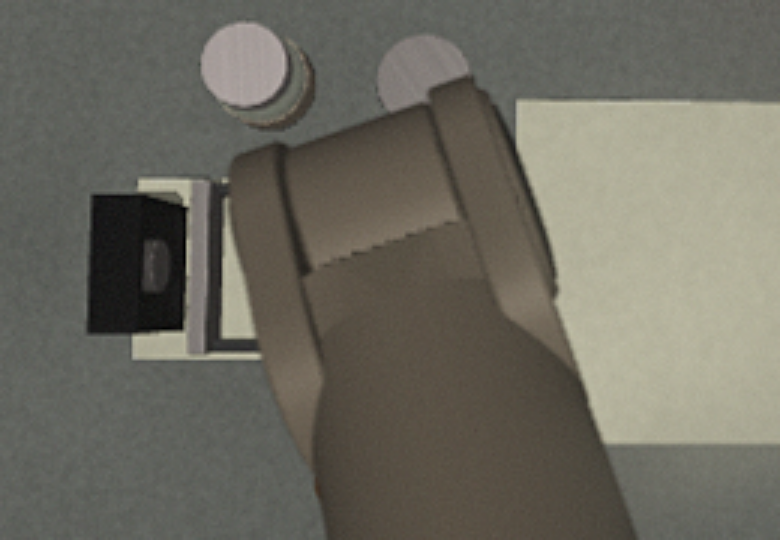

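The arm hides the carton from the top camera, so the last part goes by dead reckoning, the side camera and force.

Request:
drive_tool(moves=[{"grip": 0.47,"xyz": [0.02,0,0],"dr": [0,0,0]},{"grip": 0.47,"xyz": [0.04,0,0],"dr": [0,0,0]},{"grip": 0.47,"xyz": [0.06,0,0],"dr": [0,0,0]},{"grip": 0.47,"xyz": [0.08,0,0],"dr": [0,0,0]},{"grip": 0.47,"xyz": [0.1,0,0],"dr": [0,0,0]},{"grip": 0.47,"xyz": [0.115,0,0],"dr": [0,0,0]},{"grip": 0.47,"xyz": [0.125,0,0],"dr": [0,0,0]},{"grip": 0.47,"xyz": [0.133,0,0],"dr": [0,0,0]},{"grip": 0.47,"xyz": [0.14,0,0],"dr": [0,0,0]},{"grip": 0.47,"xyz": [0.14,0,0],"dr": [0,0,0]}])

```text
t: 15.13
position: [0.587, 0.0459, 0.0562]
tool_rot: [-3.142, -0.001, 1.57]
wrist_force: [0.4, 0.6, 0.2]
grip_width: 0.0459
grip_force: 0.0
```

Run:
```python
from h import *
f=grab_frame("side");g=grab_frame("top")
move([.587,.055,.056],np.pi/2)
cv2.imwrite("pics/s6.png",cv2.resize(f["color"][150:340,170:370],(600,570))[:,:,::-1])
```

```text
t 15.23 pos [0.5871 0.0457 0.0562] rpy [ 3.1414e+00 -7.0000e-04  1.5702e+00] w 0.0452 F [-0.1 -0.2  0.1]
shift [ 0.031  -0.0002  0.0009] turn [ 0.     -0.0001 -0.0001] rows 0.22300907115695623 0.007567800897007719
```

View pics/s6.png

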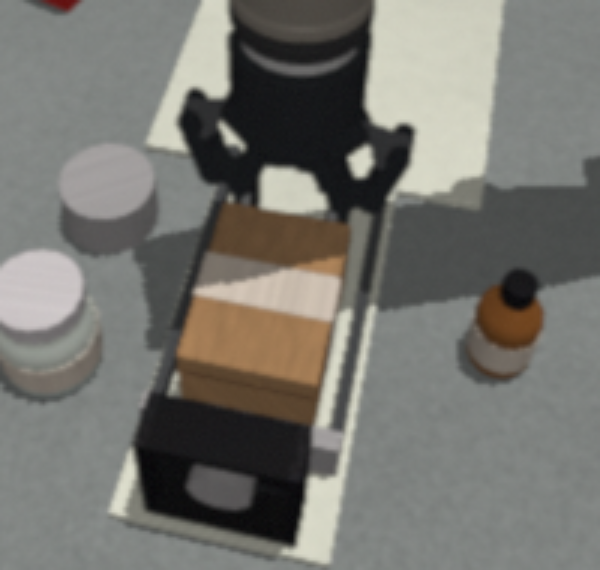

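The carton is inside the rails with a gap on both sides and about 8–10 mm left to the stop. I'll creep on.

Request:
drive_tool(moves=[{"grip": 0.47,"xyz": [0.004,0,0],"dr": [0,0,0]},{"grip": 0.47,"xyz": [0.008,0,0],"dr": [0,0,0]},{"grip": 0.47,"xyz": [0.012,0,0],"dr": [0,0,0]},{"grip": 0.47,"xyz": [0.016,0,0],"dr": [0,0,0]},{"grip": 0.47,"xyz": [0.019,0,0],"dr": [0,0,0]},{"grip": 0.47,"xyz": [0.022,0,0],"dr": [0,0,0]},{"grip": 0.47,"xyz": [0.025,0,0],"dr": [0,0,0]},{"grip": 0.47,"xyz": [0.025,0,0],"dr": [0,0,0]}])

```text
t: 15.9
position: [0.587, 0.0531, 0.0562]
tool_rot: [3.142, -0.0, 1.57]
wrist_force: [0.0, -0.7, -0.4]
grip_width: 0.0454
grip_force: 0.4
```

Request:
drive_tool(moves=[{"grip": 0.47,"xyz": [0.002,0,0],"dr": [0,0,0]},{"grip": 0.47,"xyz": [0.004,0,0],"dr": [0,0,0]},{"grip": 0.47,"xyz": [0.006,0,0],"dr": [0,0,0]},{"grip": 0.47,"xyz": [0.006,0,0],"dr": [0,0,0]}])

```text
t: 16.23
position: [0.587, 0.0548, 0.0562]
tool_rot: [3.142, -0.0, 1.57]
wrist_force: [0.3, -1.3, 0.3]
grip_width: 0.0453
grip_force: 0.5
```

Request:
drive_tool(moves=[{"grip": 0.47,"xyz": [0.002,0,0],"dr": [0,0,0]},{"grip": 0.47,"xyz": [0.004,0,0],"dr": [0,0,0]},{"grip": 0.47,"xyz": [0.004,0,0],"dr": [0,0,0]}])

```text
t: 16.48
position: [0.587, 0.056, 0.0562]
tool_rot: [3.141, -0.0, 1.57]
wrist_force: [0.9, -1.0, 0.4]
grip_width: 0.0453
grip_force: 0.6
```

Request:
drive_tool(moves=[{"grip": 0.47,"xyz": [0.002,0,0],"dr": [0,0,0]},{"grip": 0.47,"xyz": [0.004,0,0],"dr": [0,0,0]},{"grip": 0.47,"xyz": [0.004,0,0],"dr": [0,0,0]}])

```text
t: 16.73
position: [0.587, 0.0561, 0.0562]
tool_rot: [-3.141, 0.001, 1.57]
wrist_force: [-1.3, -3.4, 0.4]
grip_width: 0.0453
grip_force: 1.6
```

The TCP has stalled at y=0.056 and the force is rising, so the carton has met the stop. One more firm nudge.

Request:
drive_tool(moves=[{"grip": 0.47,"xyz": [0.002,0,0],"dr": [0,0,0]},{"grip": 0.47,"xyz": [0.004,0,0],"dr": [0,0,0]},{"grip": 0.47,"xyz": [0.006,0,0],"dr": [0,0,0]},{"grip": 0.47,"xyz": [0.006,0,0],"dr": [0,0,0]}])

```text
t: 17.07
position: [0.587, 0.0561, 0.0562]
tool_rot: [-3.141, 0.004, 1.569]
wrist_force: [-0.8, -5.8, 2.6]
grip_width: 0.0451
grip_force: 3.1
```

Firm contact. Back off straight, rise, and move away for a clear view.

Request:
drive_tool(moves=[{"grip": 0.47,"xyz": [-0.02,0,0],"dr": [0,0,0]},{"grip": 0.47,"xyz": [-0.06,0,0],"dr": [0,0,0]},{"grip": 0.47,"xyz": [-0.13,0,0],"dr": [0,0,0]},{"grip": 0.47,"xyz": [-0.2,0,0],"dr": [0,0,0]},{"grip": 0.47,"xyz": [-0.2,0,-0.1],"dr": [0,0,0]},{"grip": 0.47,"xyz": [-0.2,0,-0.22],"dr": [0,0,0]},{"grip": 0.47,"xyz": [-0.2,0,-0.35],"dr": [0,0,0]},{"grip": 0.47,"xyz": [-0.2,0,-0.45],"dr": [0,0,0]},{"grip": 0.47,"xyz": [-0.2,0,-0.45],"dr": [0,0,0]}])

```text
t: 17.82
position: [0.5915, 0.0005, 0.1989]
tool_rot: [3.127, -0.003, 1.571]
wrist_force: [0.4, 0.5, 0.2]
grip_width: 0.0451
grip_force: 0.0
```

Request:
drive_tool(moves=[{"grip": 0.47,"xyz": [-0.8,-0.1,0],"dr": [0,0,0]},{"grip": 0.47,"xyz": [-0.8,-0.1,0],"dr": [0,0,0]},{"grip": 0.47,"xyz": [-0.8,-0.1,0],"dr": [0,0,0]},{"grip": 0.47,"xyz": [-0.8,-0.1,0],"dr": [0,0,0]},{"grip": 0.47,"xyz": [-0.8,-0.1,0],"dr": [0,0,0]},{"grip": 0.47,"xyz": [-0.8,-0.1,0],"dr": [0,0,0]},{"grip": 0.47,"xyz": [-0.8,-0.1,0],"dr": [0,0,0]},{"grip": 0.47,"xyz": [-0.8,-0.1,0],"dr": [0,0,0]}])

```text
t: 18.48
position: [0.5557, -0.2448, 0.1902]
tool_rot: [-3.141, -0.0, 1.564]
wrist_force: [-0.0, 1.5, 0.3]
grip_width: 0.0454
grip_force: 0.0
```

Run:
```python
from h import *
f=grab_frame("side");g=grab_frame("top");print(carton(g))
move([.587,.055,.056],np.pi/2)
cv2.imwrite("pics/s7.png",np.hstack([cv2.resize(f["color"][150:340,170:370],(400,380)),cv2.resize(g["color"][110:290,70:259],(400,380))])[:,:,::-1])
```

```text
(array([586.61676025, 115.12612915]), array([77.84507751, 95.39089203]), 90.14013043045998)
t 18.58 pos [ 0.5571 -0.2394  0.1908] rpy [ 3.1411e+00 -2.7000e-03  1.5717e+00] w 0.0452 F [ 0.3  0.1 -0.7]
shift [0.9801 0.1002 0.4522] turn [ 0.0001 -0.0004  0.0001] rows 7.798601699763667 0.0227829039461061
```

View pics/s7.png

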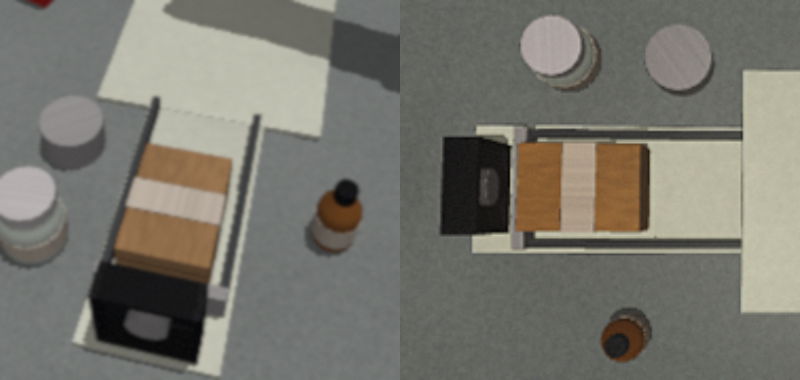

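The carton sits against the stop, square (0.1°) and centred, with a gap to both rails. The jar, tin and bottle are untouched, and the arm is clear.

```bash
python3 -c "
from station import bot
print(bot.close_job())"
```

```text
the job is handed in; nothing more can be done
None
```

The carton is home against the stop, within about 0.1° of square and under 1 mm off the lane's centre line. I saw no contact with the rails, jar, bottle or tin; the arm is clear, and the job was handed in at about 19 s.

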